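Close four storage canisters with the lids that fit

ROBOT

A 6-joint arm with a two-finger parallel gripper is mounted at the origin on a cart in front of the work surface, level with it; the furniture and walls round the work are solid. World frame = base frame: x ahead of the robot, y to its left, z up, the work surface at z = 0. Lengths are in mm, angles in rad, forces in N, time in s.
With the tool pointing down it reaches from about 275 to 825 mm from the base axis. Payload 4.9 kg.
Tool frame: the origin (TCP) lies midway between the tips of the shut fingers; the grasp point (between the pads) lies behind it (bot.hold_point_z is the z of the grasp point in the tool frame, in mm); z points along the fingers, y is the line along which they close (so a half turn about z gives the same grasp; the last joint's range is limited). The gripper opens to 85 mm and grips with 20 to 120 N. Pads are 22 mm wide; open, the fingers measure 114 mm over their backs; the gripper's body (76 mm by 85 mm) begins 54 mm behind the grasp point. The pads swing forward as they close: fully open they stand 13 mm farther back than shut.
Start: joints at [-1.338, 0.326, -0.193, 1.052, 0, 1.437], TCP at [197.259, -513.427, 231.281] pointing down, gripper open.
Joint ranges: [-2.65, 2.65], [-0.97, 1.79], [-1.3, 1.35], [-1.93, 2.1], [-1.47, 1.37], [-3.14, 3.14]. Speed limits (rad/s): [2.57, 2.57, 3.14, 3.14, 3.14, 3.14].

INTERFACE

Orientations are given as a 3x3 rotation matrix whose columns are the frame's x, y, z axes.
In Python, from rig import bot gives the robot as it stands. The module is installed in compiled form; this text tells all that it offers. Calls block until the motion is done:
- bot.move_to(position, orientation): joint-space move of the TCP to a pose.
- bot.line_to(position, rate=150, frame=None): straight line of the TCP; frame=None keeps the orientation; rate is the mean speed in mm/s.
- bot.goto_joints(angles): joint-space move.
- bot.move_gripper(opening, squeeze=None): finger opening in mm; squeeze is the grip in N (None keeps the last); returns when the fingers have stopped.
- bot.pause(seconds).
- bot.solve_ik(position, orientation): joint angles nearest the present ones, or None.
- bot.get_obs(): the state.
- bot.capture(name): name is "side" or "top"; returns a dict with "pixels" (480x640x3 uint8, red, green, blue), "fx", "fy", "cx", "cy" (pixels), "dist_coeffs" ([k1, k2, p1, p2, k3] as OpenCV has them; the pictures are not rectified), "origin" and "rotation" of the camera in the world. Camera axes: x right, y down, z forward; pixel columns grow to the right and rows downward; lengths in mm; the calibration is good to about 2 mm. A picture is of the moment at which its call begins. There is no depth.
A pose or a line that the arm cannot do raises bot.Unreachable and nothing moves.
- bot.job_done(): hands the job in; it is judged then, once.
The state is a dict: "clock": time; "joints": joint angles; "qd": joint speeds; "tau": joint torques, N m; "tcp_pos": TCP position; "eef_rot": TCP orientation; "wrist_force": force on the tool from outside, world axes, zero at the start; "moment": the same for the moment, N m; "grip_width": finger opening in mm; "gripper_force": force on a finger pad.
Only numpy, scipy, OpenCV 4.12 (cv2) and the standard library are available. Lean on these libraries where they do the work, as an engineer would, in place of code of your own. Each camera call takes 0.05 s, during which the arm holds its last target. There are 200 camera calls.

TASK

The four white storage canisters are open and their wooden lids lie about on the worktop. Pick out the lids and put each on the canister it fits, pushed fully home so that it sits flat on the rim all round. Leave the canisters, the flat tin and the mug standing where they are.

Things in the scene. Friction and masses are not known exactly. Their poses are not given: they have to be found in the camera images.
- lid_largest: largest of 4 dark wooden lids: flange 114 mm across, 8 thick; under it a plug 100 across, 12 deep, its lower half tapering to 90; on top an upright knob, a cylinder 24 across and 28 tall, to grip from above. 48 mm tall in all, 150 g. Lies on the worktop on its plug, knob up. Origin: centre of the plug's underside, z up. Fits only the largest canister; in place, its origin is 12 mm below that one's rim.
- lid_second: second largest of 4 dark wooden lids: flange 96 mm across, 8 thick; under it a plug 82 across, 12 deep, its lower half tapering to 72; on top an upright knob, a cylinder 24 across and 28 tall, to grip from above. 48 mm tall in all, 115 g. Lies on the worktop on its plug, knob up. Origin: centre of the plug's underside, z up. Fits only the second largest canister; in place, its origin is 12 mm below that one's rim.
- lid_third: third largest of 4 dark wooden lids: flange 78 mm across, 8 thick; under it a plug 64 across, 12 deep, its lower half tapering to 54; on top an upright knob, a cylinder 24 across and 28 tall, to grip from above. 48 mm tall in all, 85 g. Lies on the worktop on its plug, knob up. Origin: centre of the plug's underside, z up. Fits only the third largest canister; in place, its origin is 12 mm below that one's rim.
- lid_smallest: smallest of 4 dark wooden lids: flange 60 mm across, 8 thick; under it a plug 46 across, 12 deep, its lower half tapering to 36; on top an upright knob, a cylinder 24 across and 28 tall, to grip from above. 48 mm tall in all, 60 g. Lies on the worktop on its plug, knob up. Origin: centre of the plug's underside, z up. Fits only the smallest canister; in place, its origin is 12 mm below that one's rim.
- canister_largest: largest of 4 open round white stoneware canisters with a thin brown foot, stands upright, loose: 114 mm across outside, mouth 104 mm, 120 mm tall, straight walls 5 mm, 900 g. Origin: centre of its underside, z up.
- canister_second: second largest of 4 open round white stoneware canisters with a thin brown foot, stands upright, loose: 96 mm across outside, mouth 86 mm, 110 mm tall, straight walls 5 mm, 750 g. Origin: centre of its underside, z up.
- canister_third: third largest of 4 open round white stoneware canisters with a thin brown foot, stands upright, loose: 78 mm across outside, mouth 68 mm, 100 mm tall, straight walls 5 mm, 600 g. Origin: centre of its underside, z up.
- canister_smallest: smallest of 4 open round white stoneware canisters with a thin brown foot, stands upright, loose: 60 mm across outside, mouth 50 mm, 90 mm tall, straight walls 5 mm, 500 g. Origin: centre of its underside, z up.
- tuna_tin: bystander: flat food tin, 86 mm across, 40 mm tall, among the lids; origin at the centre of its underside; not to be moved
- white_mug: bystander: large white mug, 93 mm across, 104 mm tall; origin at the centre of its underside; not to be moved
Mind the look-alikes: they are no part of the job. Leave any blue look-alike of the lid_smallest alone.

How it is judged:
By the outcome, as a careful person would: the job done as asked, in the order asked, and still so for the second after the job is handed in, with the robot touching nothing.
It also fails if it takes over 99 s, if anything falls off the work surface, if the arm or the gripper's body presses on something with over 40 N, if the wrist force passes 120 N, or if a joint passes its speed limit or range.

## Working session

There is one attempt and no reset: what is moved stays moved. The work goes in short steps, each a Python script; the robot and the scene stay as the last script left them, time stands still between calls to the robot, and variables do not carry over. Pictures are saved under pics/ and viewed, at most 14 in all, crops included, and the job is handed in when it is done.

```bash
mkdir -p pics
python3 - <<'E'
from rig import bot
import cv2,numpy as np
for n in("top","side"):
    c=bot.capture(n); cv2.imwrite(f"pics/{n}0.png",c["pixels"][...,::-1])
    print(n,c["fx"],c["fy"],c["cx"],c["cy"],c["dist_coeffs"],np.round(c["origin"],1),np.round(c["rotation"],3).tolist())
o=bot.get_obs();print(o["clock"],bot.hold_point_z,np.round(o["eef_rot"],2).tolist())
E
```

```text
top 528.017002678824 528.017002678824 316.52356395237257 242.56012481628105 [0.05234024 0.         0.         0.         0.        ] [ 320.5  -71.4 1405.5] [[-0.019, -0.989, 0.145], [-1.0, 0.019, -0.002], [-0.0, -0.145, -0.989]]
side 519.4499490447015 519.4499490447015 322.72026514908123 248.96798518992256 [-0.11399772  0.          0.          0.          0.        ] [  161.3 -1148.8   805.7] [[0.959, -0.145, 0.242], [-0.282, -0.538, 0.794], [0.015, -0.83, -0.557]]
0.1 -18.700000000000003 [[0.93, 0.36, -0.0], [0.36, -0.93, 0.0], [0.0, -0.0, -1.0]]
```

View pics/top0.png

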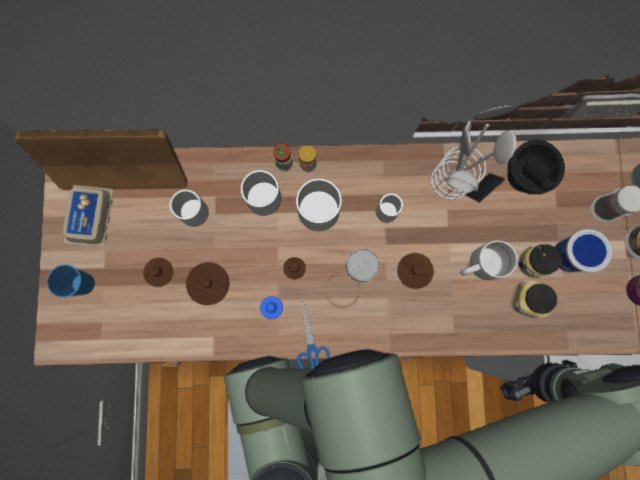

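View pics/side0.png

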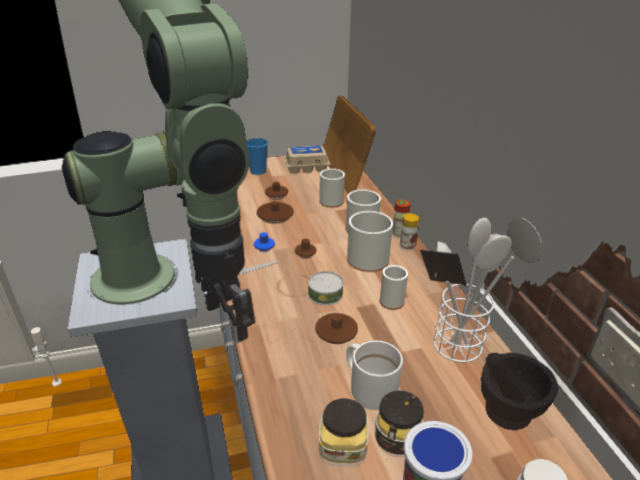

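The top view shows four brown lids at about (158,272), (208,284), (294,268) and (415,271). The canisters are at (186,206) third, (262,190) second, (318,204) largest and (390,207) smallest. The tin is at (362,265), the blue decoy at (271,307) and the mug at (495,260). The side view agrees.

```bash
cat > vis.py <<'E'
from rig import bot
import cv2,numpy as np
from scipy.optimize import least_squares
def rays(c,p):
    K=np.array([[c["fx"],0,c["cx"]],[0,c["fy"],c["cy"]],[0,0,1]])
    u=cv2.undistortPoints(np.float64(p).reshape(-1,1,2),K,np.array(c["dist_coeffs"]))[:,0]
    return np.c_[u,np.ones(len(u))]@np.array(c["rotation"]).T
def plane(c,p,z):
    d=rays(c,p);o=np.array(c["origin"]);return (o+d*((z-o[2])/d[:,2])[:,None])[:,:2]
def project(c,P):
    R=np.array(c["rotation"]);K=np.array([[c["fx"],0,c["cx"]],[0,c["fy"],c["cy"]],[0,0,1]])
    return cv2.projectPoints(np.float64(P).reshape(-1,1,3),cv2.Rodrigues(R.T)[0],-R.T@np.array(c["origin"]),K,np.array(c["dist_coeffs"]))[0][:,0]
def contour(m,seed,win):
    u,v=seed;w=np.zeros_like(m);w[v-win:v+win,u-win:u+win]=m[v-win:v+win,u-win:u+win]
    n,l,s,_=cv2.connectedComponentsWithStats(w)
    ids=[i for i in range(1,n)];i=max(ids,key=lambda i:s[i,4])
    cs,_=cv2.findContours((l==i).astype(np.uint8),cv2.RETR_EXTERNAL,cv2.CHAIN_APPROX_NONE)
    return cv2.convexHull(max(cs,key=len))[:,0]
def circle(P):
    f=lambda q:np.hypot(P[:,0]-q[0],P[:,1]-q[1])-q[2]
    s=least_squares(f,[*P.mean(0),40],loss="soft_l1",f_scale=2);return s.x,np.sqrt(np.mean(f(s.x)**2))
def find(c,m,seed,win,z):
    h=contour(m,seed,win)
    # densify hull, keep the half facing away from the camera
    q=np.vstack([np.linspace(a,b,6)[:-1] for a,b in zip(h,np.roll(h,-1,0))])
    P=plane(c,q,z);n=np.array(c["origin"][:2])
    ctr=P.mean(0);d=ctr-n;d/=np.linalg.norm(d)
    P=P[((P-ctr)@d)>-3]
    return circle(P)
def masks(c):
    hsv=cv2.cvtColor(c["pixels"],cv2.COLOR_RGB2HSV)
    brown=((hsv[...,1]>90)&(hsv[...,2]<115)&((hsv[...,0]<20)|(hsv[...,0]>170))).astype(np.uint8)
    white=((hsv[...,1]<40)&(hsv[...,2]>90)).astype(np.uint8)
    return brown,white
LID={"largest":(208,284),"second":(415,271),"third":(158,272),"smallest":(294,268)}
CAN={"largest":(318,204),"second":(262,190),"third":(186,206),"smallest":(390,207)}
H={"largest":120,"second":110,"third":100,"smallest":90}
E
python3 - <<'E'
from vis import *
c=bot.capture("top");b,w=masks(c);im=c["pixels"][...,::-1].copy()
im[b>0]=(0,255,255);im[w>0]=(255,0,255)
for k in LID:
    print(k,"lid",*[np.round(x,1) for x in find(c,b,LID[k],27,20)],"can",*[np.round(x,1) for x in find(c,w,CAN[k],29,H[k])])
for k,(p,z) in {"tin":((362,265),40),"mug":((495,260),104),"blue":((271,307),20),"spiceR":((283,154),60),"spiceO":((307,156),60),"whisk":((458,172),100),"board":((110,140),200),"sciss":((313,352),5)}.items(): print(k,plane(c,[p],z).round())
cv2.imwrite("pics/m0.png",cv2.resize(im[130:330,130:530],(800,400),interpolation=cv2.INTER_NEAREST))
E
```

```text
largest lid [423.2 214.7  55.3] 0.7 can [615.5 -81.4  56.5] 0.5
second lid [ 445.1 -332.    46.5] 0.4 can [652.6  66.6  47.6] 0.4
third lid [454.6 343.1  37.4] 0.5 can [616.5 255.3  38.2] 0.5
smallest lid [457.  -14.6  29.5] 0.4 can [ 607.8 -265.1   29.7] 0.4
tin [[ 460. -192.]]
mug [[ 460. -514.]]
blue [[357.  47.]]
spiceR [[756.   9.]]
spiceO [[749. -54.]]
whisk [[ 686. -437.]]
board [[751. 407.]]
sciss [[239. -60.]]
```

View pics/m0.png

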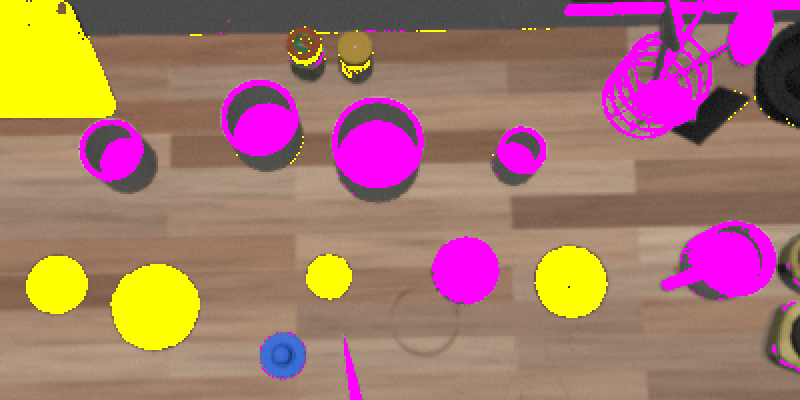

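The masks are clean: brown covers the four lids and magenta the canisters. Next I'll cross-check in the side view and locate the leaning board near canister_third.

Run:
```python
from vis import *
t=bot.capture("top");s=bot.capture("side");bt,wt=masks(t);bs,ws=masks(s)
ZL={"largest":(423.2,214.7,20),"second":(445.1,-332,20),"third":(454.6,343.1,20),"smallest":(457,-14.6,20)}
ZC={"largest":(615.5,-81.4,120),"second":(652.6,66.6,110),"third":(616.5,255.3,100),"smallest":(607.8,-265.1,90)}
im=s["pixels"][...,::-1].copy()
S=3;im=cv2.resize(im,None,fx=S,fy=S,interpolation=cv2.INTER_CUBIC)
R={"largest":57,"second":48,"third":39,"smallest":30}
a=np.linspace(0,2*np.pi,60)
for D in(ZL,ZC):
  for k,(x,y,z) in D.items():
    p=project(s,np.c_[x+R[k]*np.cos(a),y+R[k]*np.sin(a),0*a+z])
    cv2.polylines(im,[((p+.5)*S-.5).astype(np.int32)],True,(0,255,0),1)
cv2.imwrite("pics/s1.png",im[480:1080,690:1290]);cv2.imwrite("pics/s2.png",im[280:700,690:1290])
for p in [(187,183),(60,188)]: print(plane(t,[p],0).round(),plane(t,[p],20).round())
```

```text
[[698. 275.]] [[693. 270.]]
[[689. 614.]] [[684. 604.]]
```

View pics/s1.png

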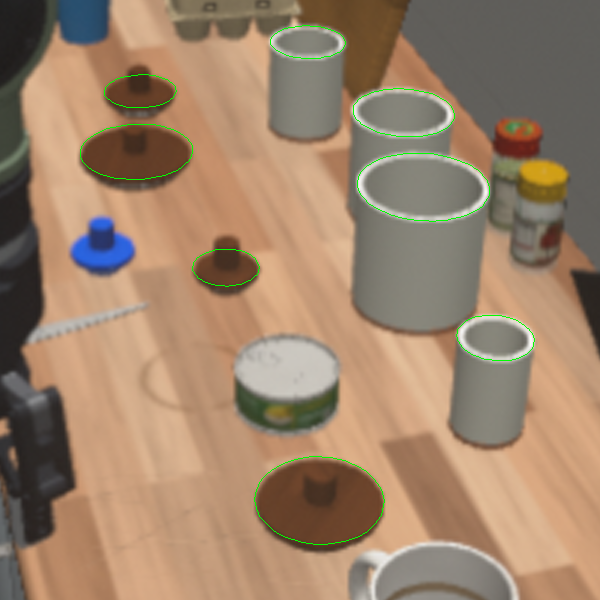

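View pics/s2.png

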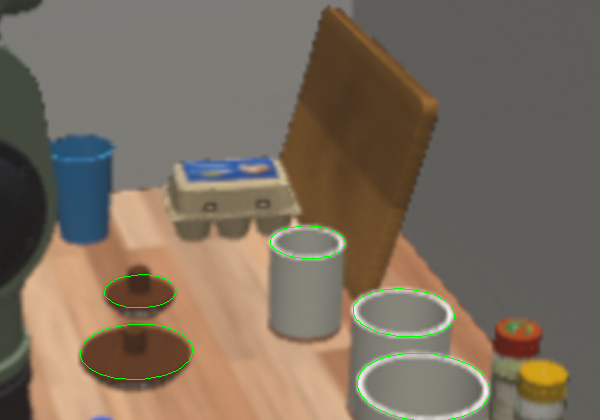

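The green overlays match all lids and rims in the side view, for example lid_smallest at crop (226,267) and the canister_third rim at (307,42). The board foot at x≈690 leaves room. I'll start with the second lid.

```bash
cat > act.py <<'E'
from vis import *
L={"largest":(423.2,214.7),"second":(445.1,-332),"third":(454.6,343.1),"smallest":(457,-14.6)}
C={"largest":(615.5,-81.4),"second":(652.6,66.6),"third":(616.5,255.3),"smallest":(607.8,-265.1)}
R=np.array([[1.,0,0],[0,-1,0],[0,0,-1]])
G=22; UP=195
def st(t):
    o=bot.get_obs();print(t,"t%.1f"%o["clock"],o["tcp_pos"].round(1) if hasattr(o["tcp_pos"],"round") else np.round(o["tcp_pos"],1),"F",np.round(o["wrist_force"],1),"w%.1f"%o["grip_width"],"g%.0f"%np.max(o["gripper_force"]));return o
def pick(k):
    x,y=L[k];bot.move_to([x,y,110],R);bot.move_gripper(46)
    bot.line_to([x,y,G],120);bot.move_gripper(0,50);st("grip")
    bot.line_to([x,y,UP],250);st("up")
def place(k):
    x,y=C[k];f=H[k]-12+G
    bot.move_to([x,y,UP],R);bot.line_to([x,y,f+16],120);F0=st("above")["wrist_force"][2]
    z=f+16
    while z>f-2:
        z-=2;bot.line_to([x,y,z],40);o=bot.get_obs();F=o["wrist_force"]
        print("z-f %d F"%(z-f),np.round(F,1))
        if F[2]-F0>20: break
def release():
    bot.move_gripper(46);o=st("open");p=np.array(o["tcp_pos"]);p[2]+=60;bot.line_to(p,250)
E
python3 - <<'E'
from act import *
pick("second");place("second")
E
```

```text
grip t3.2 [ 445.7 -332.6   23.1] F [0.  0.2 6.5] w22.3 g49
up t4.0 [ 444.4 -331.3  193.6] F [-0.2  0.2 -1.4] w22.3 g49
above t6.3 [653.   66.1 136.5] F [ 0.1  0.9 -0.5] w22.1 g49
z-f 14 F [ 1.   0.7 -0.8]
z-f 12 F [-0.4  0.7 -1.6]
z-f 10 F [ 0.3 -0.2 -1.1]
z-f 8 F [-0.3  0.1 -1.1]
z-f 6 F [-0.   1.  -0.7]
z-f 4 F [ 1.  -0.4 -0.9]
z-f 2 F [ 0.3 -0.5 -0.5]
z-f 0 F [-1.2  0.6  4.6]
z-f -2 F [-5.7 -0.6 16. ]
```

Run:
```python
from act import *
release();pick("smallest");place("smallest");release()
pick("largest")
c=bot.capture("side");cv2.imwrite("pics/s3.png",cv2.resize(c["pixels"][140:330,230:430,::-1],None,fx=3,fy=3))
```

```text
open t8.9 [652.5  66.6 117.6] F [-0.4  0.4 -0.7] w45.7 g0
grip t11.7 [457.8 -14.7  22.9] F [-1.7  0.1  6.2] w22.1 g49
up t12.5 [456.2 -14.5 194. ] F [-0.5  0.8 -0.6] w22.1 g49
above t14.4 [ 608.4 -265.1  116.9] F [ 1.5 -0.2 -0.5] w22.4 g49
z-f 14 F [-0.  -0.2 -0.5]
z-f 12 F [ 0.2  0.6 -1.8]
z-f 10 F [ 0.6  0.  -0.7]
z-f 8 F [-0.3  0.3 -0.7]
z-f 6 F [-0.5  0.1 -1.3]
z-f 4 F [ 0.1  0.3 -1.7]
z-f 2 F [-0.4 -0.7 -0.2]
z-f 0 F [-1.2  1.1  4.7]
z-f -2 F [-2.9  1.5 15.5]
open t17.0 [ 607.5 -265.    97.4] F [0.7 0.5 0.6] w46.3 g0
grip t23.3 [423.9 214.8  23. ] F [-0.7 -0.9  5.8] w22.1 g49
up t24.2 [422.3 214.5 194. ] F [ 0.6  0.4 -2.1] w22.3 g49
```

View pics/s3.png

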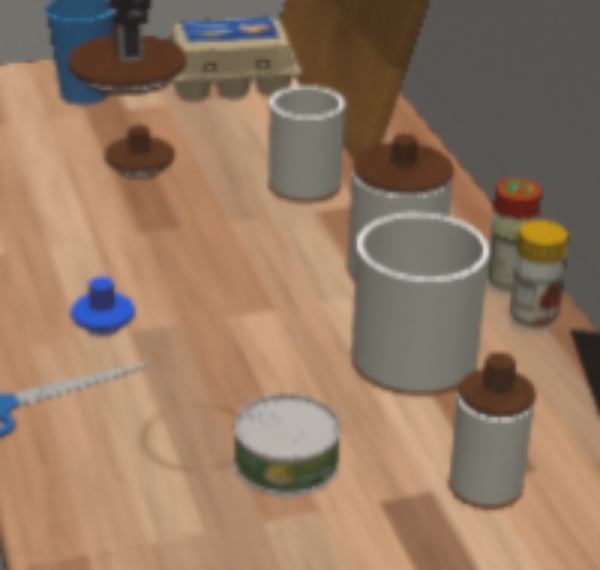

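lid_second (crop 404,165) sits flat, lid_smallest (crop 497,387) is on its canister, and the largest lid is held. I'll carry on with more travel height.

```bash
sed -i 's/UP=195/UP=230/' act.py
python3 - <<'E'
from act import *
p=np.array(bot.get_obs()["tcp_pos"]);p[2]=230;bot.line_to(p,250)
place("largest");release()
p=np.array(bot.get_obs()["tcp_pos"]);p[2]=230;bot.line_to(p,250)
pick("third");place("third");release()
bot.move_to([400,-150,330],R)
bot.goto_joints([-1.338,0.326,-0.193,1.052,0,1.437]);st("end")
c=bot.capture("side");cv2.imwrite("pics/s4.png",cv2.resize(c["pixels"][140:330,230:430,::-1],None,fx=3,fy=3))
t=bot.capture("top");b,w=masks(t);
for k in C:
    print(k,*[np.round(x,1) for x in find(t,b,CAN[k],30,H[k]+8)])
cv2.imwrite("pics/t4.png",cv2.resize(t["pixels"][140:340,150:420,::-1],None,fx=2.9,fy=2.9))
E
```

```text
above t30.1 [616.1 -81.5 146.8] F [ 0.5 -0.2 -1. ] w22.1 g49
z-f 14 F [ 0.5 -0.4 -1.7]
z-f 12 F [ 0.3  0.2 -1.7]
z-f 10 F [ 0.4 -0.7 -1.5]
z-f 8 F [ 0.5  0.1 -1.9]
z-f 6 F [ 2.3 -0.3 -2. ]
z-f 4 F [ 3.   0.3 -0.5]
z-f 2 F [ 3.9 -1.1 -0. ]
z-f 0 F [2.9 0.6 5.1]
z-f -2 F [-1.2  1.7 16.7]
open t32.7 [614.5 -81.3 127.2] F [ 0.4 -0.   0.9] w46.1 g0
grip t39.4 [455.4 343.5  23.2] F [-0.8 -0.9  5.8] w22.2 g49
up t40.4 [453.7 342.6 228.5] F [-0.3  0.1 -2. ] w22.5 g49
above t42.1 [617.  255.7 127. ] F [-1.   0.6 -1.3] w22.2 g49
z-f 14 F [-0.3 -0.2 -1. ]
z-f 12 F [-0.5  0.7 -1.3]
z-f 10 F [-0.4  0.2 -1.1]
z-f 8 F [-0.4 -0.4 -1. ]
z-f 6 F [ 0.2  0.2 -0.6]
z-f 4 F [-0.8  0.3 -1.5]
z-f 2 F [ 0.9 -0.4 -1.2]
z-f 0 F [-1.4 -0.4  4.6]
z-f -2 F [-5.7 -2.  14.5]
open t44.7 [616.3 255.2 107.5] F [0.7 1.  0.7] w46.0 g0
end t51.2 [ 198.1 -512.8  231.5] F [0.8 0.5 0.5] w45.6 g0
largest [612.8 -80.8  56.9] 0.4
second [651.7  66.6  47.3] 0.3
third [643.1 279.8  49.2] 7.9
smallest [ 609.  -264.1   28.5] 0.7
```

View pics/s4.png

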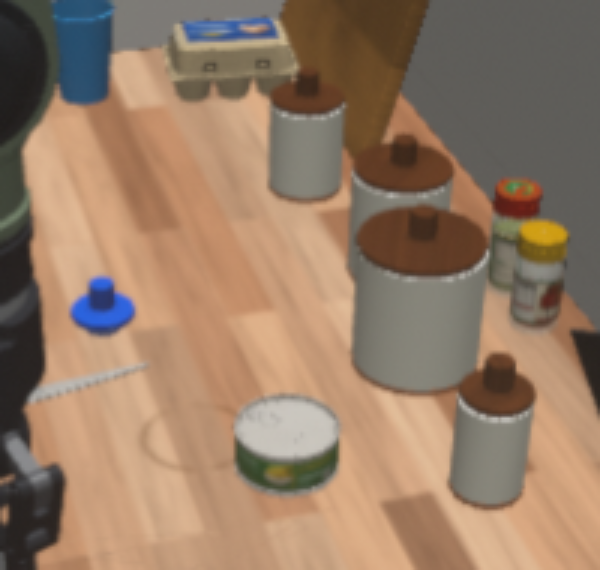

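View pics/t4.png

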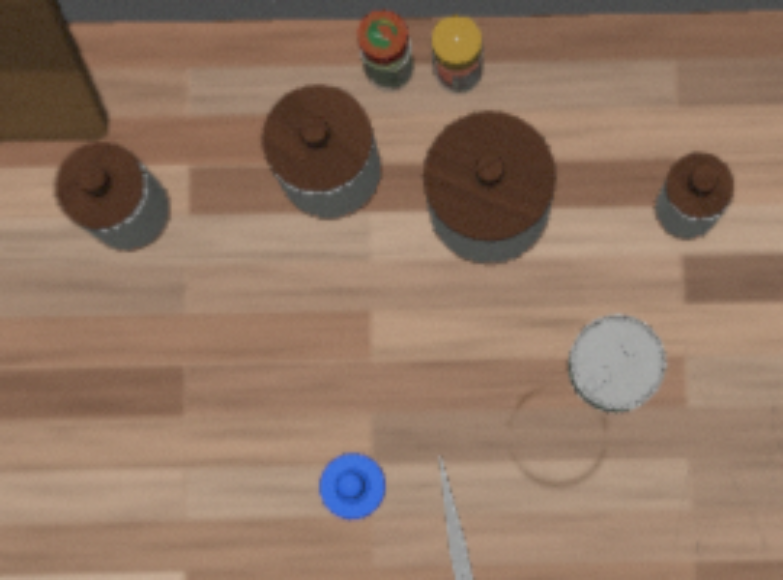

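All four lids are on: (322,95), (404,165), (422,240) and (497,390) in the side crop. Before handing in, I'll check flatness with overlays of the seated flange and knob-top circles.

Run:
```python
from act import *
s=bot.capture("side");S=5;im=cv2.resize(s["pixels"][...,::-1],None,fx=S,fy=S,interpolation=cv2.INTER_CUBIC)
a=np.linspace(0,2*np.pi,60);Rd={"largest":57,"second":48,"third":39,"smallest":30};o=[]
for k,(x,y) in C.items():
    for r,z in((Rd[k],H[k]+8),(Rd[k],H[k]),(12,H[k]+36)):
        p=project(s,np.c_[x+r*np.cos(a),y+r*np.sin(a),0*a+z]);cv2.polylines(im,[((p+.5)*S-.5).astype(np.int32)],True,(0,255,0),1)
    u,v=(project(s,[[x,y,H[k]+10]])[0]*S).astype(int);o.append(im[v-130:v+130,u-170:u+170])
cv2.imwrite("pics/chk.png",np.vstack([np.hstack(o[:2]),np.hstack(o[2:])]))
```

```text
(no output)
```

View pics/chk.png

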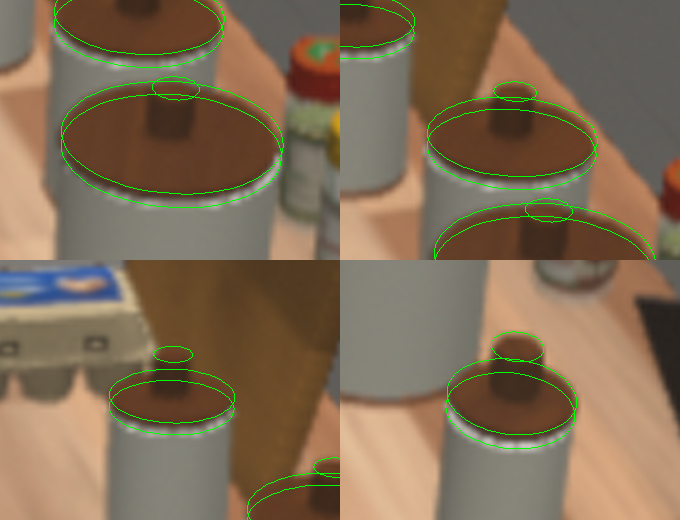

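The flange and knob outlines match the fully seated positions on all four, with no visible tilt. I'm handing in.

```bash
python3 -c "
from rig import bot
print(bot.job_done())"
```

```text
the job is handed in; nothing more can be done
None
```

All four lids are on their matching canisters and look flat on the rims in the final side view. The job was handed in at about 51 s with the arm clear, and its verdict was not shown to me.

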